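# Lay up the two procedure trays

### The arm

A 6-joint arm with a two-finger parallel gripper is mounted at the origin on the work surface. World frame = base frame: x ahead of the robot, y to its left, z up, the work surface at z = 0. Lengths are in mm, angles in rad, forces in N, time in s.
With the tool pointing down it reaches from about 350 to 875 mm from the base axis. Payload 4.2 kg.
Tool frame: the origin (TCP) lies at the very end of the fingers, on their centre line; the grasp point (between the pads) lies env.grip_depth behind it (env.grip_depth is the distance from the TCP to the grasp point, in mm); z points along the fingers, y is the line along which they close (so a half turn about z gives the same grasp; the last joint's range is limited). The gripper opens to 85 mm and grips with 20 to 120 N. Pads are 22 mm wide; open, the fingers measure 114 mm over their backs; the gripper's body (76 mm by 85 mm) begins 54 mm behind the grasp point. The pads swing forward as they close: fully open they stand 13 mm farther back than shut.
Start: joints at [-0.906, 0.385, 0.008, 0, -1.194, -0.259], TCP at [246.734, -574.214, 231.312] pointing down, gripper open.
Joint ranges: [-3.14, 3.14], [-1.21, 2.06], [-1.07, 1.41], [-3.16, 2.05], [-2.99, -0.16], [-3.1, 3.1]. Speed limits (rad/s): [2.79, 2.79, 3.14, 3.14, 3.14, 3.14].

### API

Orientations are given as a unit quaternion [w, x, y, z].
In Python, from station import env, eyes gives the robot as it stands. The module is installed in compiled form; this text tells all that it offers.
- The arm moves only by the tool servo_tool, never from a script. Its argument "deltas" is a list that holds one entry, the list of rows, each a list of 6 numbers: the shift along the world's x, y, z in m, then the turn, a rotation vector about the world's x, y, z in degrees. A call has exactly 10 rows; each row shifts and turns the commanded pose from where the row before left it; what a row does not reach is not made up. A row lasts 1/12 s, in which the tool goes at most 41.7 mm and 7.16 degrees, less where a joint would pass 70% of its speed; a pose out of reach is approached as far as the arm can. A call is refused whole if a number of a shift passes 0.0417 or a number of a turn 7.16, either way. A call with a gripper value outside its range is refused whole. "gripper" is the finger opening in m, from 0 to 0.0854, set as the call begins (left out, the last holds). The fingers move at their own pace and stop on an object; "squeeze" is the grip in N (left out, the last holds). Time passes only in rows, so rows that do not move let the fingers close, or fill a call up. It gives the time, the measured TCP pose, the force, the opening and the grip force at its end, in the units of the state.
- env.get_obs(): the state, without advancing time (a new reading comes with each control period).
- eyes.capture(name): name is "side" or "top" or "wrist"; returns a dict with "pixels" (400x640x3 uint8, red, green, blue), "depth" (400x640 float32, mm along the optical axis (not along the pixel's ray), 0 where there is no reading), "intrinsics" (3x3 intrinsics, pixels), "xyz" and "orientation" of the camera in the world. Camera axes: x right, y down, z forward; pixel columns grow to the right and rows downward; lengths in mm; the calibration is good to about 2 mm. A picture is of the moment at which its call begins.
- env.finish_job(): hands the job in; it is judged then, once.
The state is a dict: "time": time; "joints": joint angles; "dq": joint speeds; "effort": joint torques, N m; "tcp_pos": TCP position; "orientation": TCP orientation; "contact_force": force on the tool from outside, world axes, zero at the start; "moment": the same for the moment, N m; "gripper_width": opening from 0.0 (shut) to 1.0 (fully open); "finger_force": force on a finger pad.
Only numpy, scipy, OpenCV 4.12 (cv2) and the standard library are available. Lean on these libraries where they do the work, as an engineer would, in place of code of your own. Each camera call takes 0.05 s, during which the arm holds its last target. There are 200 camera calls.

### The job

Lay up the two steel trays for the next class. On the rectangular tray, put the large instrument case in the middle with its long side along the tray's, and stack the small case centred and square on top of it; in the middle of the round tray, stand the bowl upright, stand the small tall pot inside the bowl, and stand the vial upright inside the pot. Let go of everything, and leave the white bottle, the tape roll and the specimen jar where they are.

Things in the scene. Friction and masses are not known exactly. Their poses are not given: they have to be found in the camera images.
- tray_rect: Target: shallow rectangular steel tray, fixed to the counter, 160 x 100 mm outside (long side along its x), rim 8 mm high and 3 mm thick, floor 3 mm thick, so its inside is 154 x 94 mm. Origin: centre of its underside, z up.
- tray_round: Target: shallow round steel tray, fixed to the counter, 130 mm across at the rim (inside 120 mm at the floor), rim 8 mm high, floor 3 mm thick. Origin: centre of its underside, z up.
- large_case: Large instrument case, loose: closed flat metal box, 120 (its x) x 60 (its y) x 36 mm high, with a flat top, 0.25 to 0.5 kg. Grasp it across its 60 mm width. Origin: centre of its underside, z up.
- small_case: Small instrument case, loose: the same kind of closed metal box, 90 (its x) x 44 (its y) x 32 mm high, flat top, 0.14 to 0.28 kg. Grasp it across its 44 mm width. Origin: centre of its underside, z up.
- bowl: Steel bowl, loose, open at the top: upright outer wall 66 mm across from 14 mm up to its rim at 36 mm, foot 50 mm across; wall 3 mm (60 mm inside at the rim), floor 4 mm thick. About 0.1 kg. Grasp it over the outside. Origin: centre of its underside, z up.
- pot: Small tall steel pot, loose, open at the top: 42 mm across outside up to its rim at 50 mm, foot 34 mm across; wall 3 mm (36 mm inside), floor 4 mm thick. Standing in the bowl its top 18 mm stick out above the bowl's rim. About 0.07 kg. Origin: centre of its underside, z up.
- vial: Glass vial with a paper label and a grey cap, loose, standing: 22 mm across, 70 mm high in all; the cap is 20 mm across and takes the top 18 mm. Standing in the pot its top 24 mm stick out above the pot's rim. About 0.04 kg. Origin: centre of its underside, z up.
- spray_bottle: Bystander to leave alone: white plastic bottle with a blue cap, 44 mm across, 100 mm high, loose. Origin: centre of its underside, z up.
- tape_roll: Bystander to leave alone: roll of white tape lying flat, 60 mm across, hole 40 mm, 25 mm high, loose. Origin: centre of its underside, z up.
- sample_jar: Bystander to leave alone: clear specimen jar with a white lid, 56 mm across, 60 mm high, loose. Origin: centre of its underside, z up.

How it is judged (in metres and radians):
At the end, for the whole second after the job is handed in: Large case on the rectangular tray's floor within 15 mm of centre and 0.2 rad; small case on it within 12 mm and 0.2 rad; bowl on the round tray's floor within 15 mm; pot on the bowl's floor within 10 mm; vial on the pot's floor within 9 mm; heights within 4 mm, tilts under 0.12 rad, all at rest (z of large_case in the frame of tray_rect between -0.001 and 0.007 m and horizontal distance between large_case and tray_rect below 0.015 m and angle between each of large_case, small_case, bowl, pot, vial's own z axis and vertical below 0.12 rad and linear speed of each of large_case, small_case, bowl, pot, vial below 0.02 m/s and angular speed of each of large_case, small_case, bowl, pot, vial below 0.2 rad/s and angle between the x axis of large_case and the x axis of tray_rect, either way round below 0.2 rad and z of small_case in the frame of large_case between 0.032 and 0.04 m and horizontal distance between small_case and large_case below 0.012 m and angle between the x axis of small_case and the x axis of large_case, either way round below 0.2 rad and z of bowl in the frame of tray_round between -0.001 and 0.007 m and horizontal distance between bowl and tray_round below 0.015 m and z of pot in the frame of bowl between 0 and 0.008 m and horizontal distance between pot and bowl below 0.01 m and z of vial in the frame of pot between 0 and 0.008 m and horizontal distance between vial and pot below 0.009 m); the robot touches nothing.
It fails at once if the white bottle is pushed more than 25 mm from its place or tipped over (distance of spray_bottle from where it was at the start of the episode above 0.025 m or angle between spray_bottle's own z axis and vertical above 0.35 rad).
It fails at once if the tape roll is pushed more than 25 mm from its place or tipped over (distance of tape_roll from where it was at the start of the episode above 0.025 m or angle between tape_roll's own z axis and vertical above 0.35 rad).
It fails at once if the specimen jar is pushed more than 25 mm from its place or tipped over (distance of sample_jar from where it was at the start of the episode above 0.025 m or angle between sample_jar's own z axis and vertical above 0.35 rad).
It also fails if it takes over 144 s, if anything falls off the work surface, if the arm or the gripper's body presses on something with over 40 N, if the wrist force passes 120 N, or if a joint passes its speed limit or range.

## Working session

There is one attempt and no reset: what is moved stays moved. The work goes in short steps, Python scripts to look and compute and a tool call to move; the robot and the scene stay as the last step left them, time stands still between calls to the robot, and variables do not carry over. Pictures are saved under pics/ and viewed, at most 14 in all, crops included, and the job is handed in when it is done.

Besides the shell and the picture viewer there is one more tool, called after "Emit:" in YAML: its name, and indented under it one key for each argument. servo_tool: Moves the arm, as the interface text tells. Its arguments: {"type":"object","properties":{"deltas":{"type":"array"},"gripper":{"type":"number"},"squeeze":{"type":"number"}},"required":["deltas"]}

```bash
mkdir -p pics; python3 - <<'E'
from station import env, eyes
import cv2,numpy as np
print(env.grip_depth, env.get_obs())
for n in ["top","side"]:
    c=eyes.capture(n); np.savez(f"{n}0.npz",**c)
    cv2.imwrite(f"pics/{n}0.png",c["pixels"][:,:,::-1])
    print(n,c["intrinsics"],c["xyz"],c["orientation"])
E
```

```text
18.700000000000003 {'time': 0.0, 'joints': array([-9.06398931e-01,  3.85564440e-01,  6.60609006e-03, -4.96050169e-04,
       -1.19402102e+00, -2.58563260e-01]), 'dq': array([-0.00105143,  0.00024376,  0.00096259, -0.00171039,  0.00031876,
        0.00086973]), 'effort': array([-1.33097528e-03, -3.92292452e+01,  1.88400275e+01,  4.18623939e+00,
       -4.68924176e-03, -3.13563874e-05]), 'tcp_pos': array([ 246.49661577, -573.68686246,  230.20955596]), 'orientation': array([-2.79611807e-04, -2.01437648e-01,  9.79500704e-01,  1.07998804e-03]), 'contact_force': array([-0.2414259 ,  0.59336492,  0.08585438]), 'moment': array([-0.00925344, -0.00142218,  0.04306703]), 'finger_force': 0.0, 'gripper_width': 0.9987830962764765}
top [[465.17181902   0.         317.76353464]
 [  0.         465.17181902 195.91317587]
 [  0.           0.           1.        ]] [ 456.32942927   -7.37195496 1119.45322813] [ 0.05005232 -0.6993023   0.7115957  -0.04585433]
side [[484.87510597   0.         325.14277436]
 [  0.         484.87510597 197.7522961 ]
 [  0.           0.           1.        ]] [ 462.30871708  781.74377718 1002.55046087] [ 0.03083322 -0.08834681  0.93639038 -0.33825614]
```

View pics/top0.png

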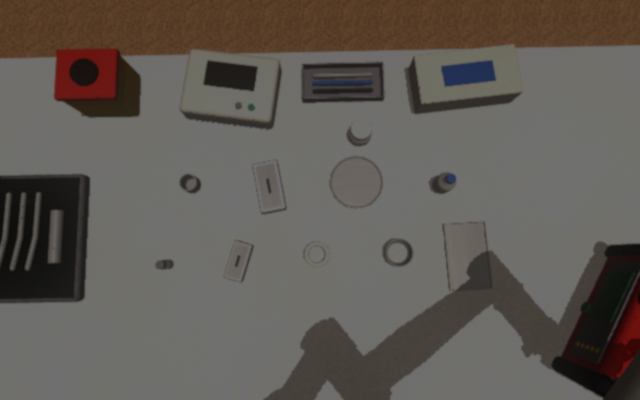

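View pics/side0.png

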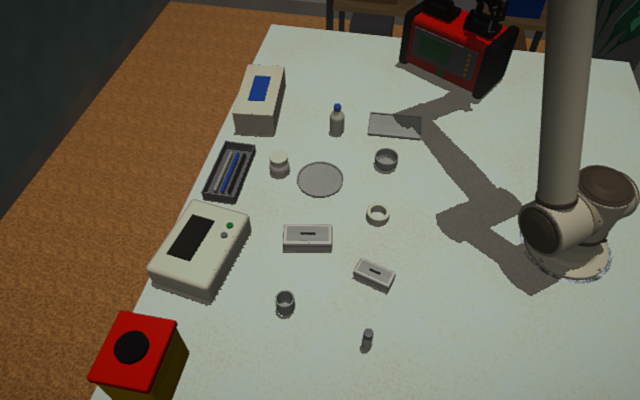

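The top view has image up as +x and image right as −y. Pixel positions are: pot (190,184), vial (165,265), large case (269,187), small case (238,261), tape (316,254), bowl (397,252), round tray (356,182), jar (360,132), bottle (446,182), rectangular tray (467,256). The side view shows the same layout, with all items standing.

```bash
cat > h.py <<'E'
import numpy as np,cv2
from scipy.spatial.transform import Rotation as R
def rot(q): return R.from_quat([q[1],q[2],q[3],q[0]]).as_matrix()
def cloud(c):
    v,u=np.mgrid[:400,:640]; d=c["depth"].astype(float); K=c["intrinsics"]
    p=np.stack([(u-K[0,2])/K[0,0]*d,(v-K[1,2])/K[1,1]*d,d],-1)
    P=p@rot(c["orientation"]).T+c["xyz"]; P[d==0]=np.nan; return P
def rays(c,uv,z):
    K=c["intrinsics"]; uv=np.asarray(uv,float).reshape(-1,2)
    d=np.c_[(uv-K[[0,1],[2,2]])/K[0,0],np.ones(len(uv))]@rot(c["orientation"]).T
    return (c["xyz"]+d*((z-c["xyz"][2])/d[:,2])[:,None])[:,:2]
def proj(c,P):
    p=(np.asarray(P)-c["xyz"])@rot(c["orientation"]); K=c["intrinsics"]
    return p[...,:2]/p[...,2:]*K[0,0]+K[[0,1],[2,2]]
def top(P,xy,rad,zlo,zhi):
    m=(np.hypot(P[...,0]-xy[0],P[...,1]-xy[1])<rad)&(P[...,2]>zlo)&(P[...,2]<zhi)
    q=P[m]; r=cv2.minAreaRect(q[:,:2].astype(np.float32)) if len(q)>4 else None
    return len(q),np.median(q[:,2]).round(1) if len(q) else None,r
E
python3 - <<'E'
from h import *
np.set_printoptions(precision=1,suppress=True)
px=dict(pot=((190,184),40,50),vial=((165,265),30,70),large=((269,187),80,36),small=((238,261),65,32),tape=((316,254),45,25),bowl=((397,252),45,36),jar=((360,132),40,60),bottle=((446,182),35,100),rnd=((356,182),75,8),rect=((467,256),98,8))
T=dict(np.load("top0.npz")); S=dict(np.load("side0.npz"))
for nm,c in (("T",T),("S",S)):
    P=cloud(c)
    t=P[150:350,200:450,2]; print(nm,"table z pct",np.nanpercentile(t,[5,25,50,75]))
    for k,(uv,rad,h) in px.items():
        xy=rays(T,uv,h)[0]
        n,z,r=top(P,xy,rad,h-5 if h>10 else 4,h+6)
        print(k,xy,n,z,r and (np.round(r[0],1),np.round(r[1],1),round(r[2],1)))
# enlarged crops
I=cv2.imread("pics/top0.png")[110:310,140:520]
cv2.imwrite("pics/crop0.png",cv2.resize(cv2.convertScaleAbs(I,alpha=1.8),None,fx=2.1,fy=2.1,interpolation=cv2.INTER_CUBIC))
E
```

```text
T table z pct [-2.   0.1  1.7  3.4]
pot [635.8 295.3] 89 50.3 (array([642.7, 301.9]), array([41., 39.]), 46.9)
vial [449.9 342. ] 70 70.6 (array([452.3, 355.1]), array([19.3, 17.7]), 89.1)
large [627.6 112.5] 1247 37.3 (array([631.8, 114.5]), array([120.6,  60.4]), 10.7)
small [456.  185.3] 728 33.2 (array([457.8, 187.2]), array([44.4, 90.9]), 72.2)
tape [469.1   4.3] 286 26.1 (array([470.3,   4.3]), array([56.2, 58. ]), 88.9)
bowl [ 470.3 -183. ] 130 36.8 (array([ 470.4, -187. ]), array([64.6, 64.1]), 68.9)
jar [ 750.3 -103.7] 345 61.5 (array([ 758.7, -104.9]), array([48. , 49.3]), 39.2)
bottle [ 621.6 -287.2] 75 101.0 (array([ 631.3, -297.9]), array([20.6, 19.6]), 7.5)
rnd [640.5 -95.1] 1446 5.9 (array([641.6, -94.3]), array([139. , 144.4]), 43.8)
rect [ 458.5 -352.4] 2045 5.6 (array([ 458.6, -351.7]), array([191.7, 190.5]), 89.5)
S table z pct [-2.3 -0.2  1.4  3.6]
pot [635.8 295.3] 104 49.9 (array([640.8, 300.2]), array([40. , 41.5]), 17.6)
vial [449.9 342. ] 81 70.3 (array([451.9, 353.2]), array([18.4, 19.7]), 5.4)
large [627.6 112.5] 1026 36.5 (array([631. , 112.4]), array([120.3,  63.4]), 11.1)
small [456.  185.3] 658 32.3 (array([457. , 185.4]), array([46.5, 89.7]), 73.1)
tape [469.1   4.3] 219 25.1 (array([469.5,   1.8]), array([58.2, 58.5]), 25.3)
bowl [ 470.3 -183. ] 108 35.3 (array([ 470.5, -189.3]), array([65.2, 66.1]), 20.4)
jar [ 750.3 -103.7] 207 60.7 (array([ 758.4, -109.3]), array([46.3, 51.3]), 14.2)
bottle [ 621.6 -287.2] 37 100.0 (array([ 629.6, -300. ]), array([22., 21.]), 47.4)
rnd [640.5 -95.1] 756 5.8 (array([636.4, -91.6]), array([138.9, 139.2]), 84.9)
rect [ 458.5 -352.4] 761 5.8 (array([ 457.7, -349.1]), array([179.6, 190.3]), 70.0)
```

View pics/crop0.png

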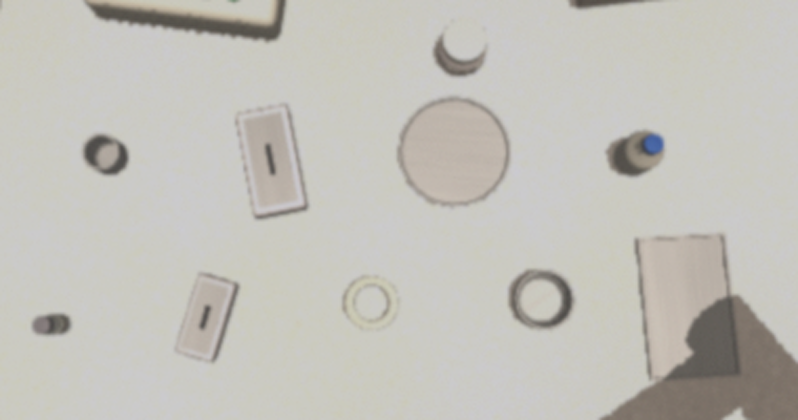

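The enlarged top view is sharp. The rectangular tray's crop corners are near (637,240), (723,235), (740,375), (651,379), and the round tray is centred near (454,152). Next I fit both trays by colour.

```bash
python3 - <<'E'
from h import *
np.set_printoptions(precision=1,suppress=True)
for nm in ("top","side"):
    c=dict(np.load(nm+"0.npz")); I=c["pixels"].astype(float)
    rb=(I[...,0]/(I[...,1]+1)); 
    for k,C,h in (("rnd",(640.,-95,8),95),("rect",(458.,-352,8),125)):
        u,v=proj(c,np.array(C)).astype(int); w=55
        g=rb[v-w:v+w,u-w:u+w]; s=cv2.normalize(cv2.GaussianBlur(g,(0,0),.8),None,0,255,cv2.NORM_MINMAX).astype(np.uint8)
        t,m=cv2.threshold(s,0,255,cv2.THRESH_OTSU); m=cv2.morphologyEx(m,cv2.MORPH_CLOSE,np.ones((3,3)))
        cs,_=cv2.findContours(m,cv2.RETR_EXTERNAL,cv2.CHAIN_APPROX_NONE); b=max(cs,key=cv2.contourArea)
        q=rays(c,b[:,0]+[u-w,v-w],8).astype(np.float32)
        print(nm,k,(u,v),cv2.minAreaRect(q),cv2.minEnclosingCircle(q), cv2.contourArea(q))
c=dict(np.load("top0.npz"))
print(rays(c,np.array([(637,240),(723,235),(740,375),(651,379)])/2.1+[140,110],8))
E
```

```text
top rnd (np.int64(355), np.int64(182)) ((640.9683227539062, -93.99909210205078), (128.36647033691406, 122.64427947998047), 88.938720703125) ((640.3958740234375, -94.32462310791016), 64.6983642578125) 12353.77188255894
top rect (np.int64(466), np.int64(256)) ((436.2460021972656, -362.3463439941406), (222.1441192626953, 205.21014404296875), 89.07202911376953) ((413.1237487792969, -360.06781005859375), 135.01805114746094) 27634.037078951253
side rnd (np.int64(320), np.int64(178)) ((641.9041748046875, -93.44631958007812), (124.22842407226562, 129.39303588867188), 10.834335327148438) ((642.3004150390625, -91.37364196777344), 67.06351470947266) 12571.561573241546
side rect (np.int64(395), np.int64(125)) ((315.240478515625, -637.2805786132812), (23.302810668945312, 55.80669021606445), 1.464647889137268) ((313.7005920410156, -637.0271606445312), 28.37969207763672) 911.2523831883445
[[ 534.5 -300.6]
 [ 538.4 -398.5]
 [ 381.9 -407.2]
 [ 379.2 -307.9]]
```

Emit:
servo_tool:
  deltas:
    - [[0.0192,0.0343,0,0,0,-0.6],[0.0192,0.0343,0,0,0,-0.6],[0.0192,0.0343,0,0,0,-0.6],[0.0192,0.0343,0,0,0,-0.6],[0.0192,0.0343,0,0,0,-0.6],[0.0192,0.0343,0,0,0,-0.6],[0.0192,0.0343,0,0,0,-0.6],[0.0192,0.0343,0,0,0,-0.6],[0.0192,0.0343,0,0,0,-0.6],[0.0192,0.0343,0,0,0,-0.6]]
  gripper: 0.085
  squeeze: 60

```text
time: 0.93
tcp_pos: [439.0, -229.3, 231.2]
orientation: [-0.0, -0.15, 0.989, 0.0]
contact_force: [1.1, 0.4, -0.0]
gripper_width: 0.993
finger_force: 0.0
```

Emit:
servo_tool:
  deltas:
    - [[0.0192,0.0343,0,0,0,-0.6],[0.0192,0.0343,0,0,0,-0.6],[0.0192,0.0343,0,0,0,-0.6],[0.0192,0.0343,0,0,0,-0.6],[0.0192,0.0343,0,0,0,-0.6],[0.0192,0.0343,-0.015,0,0,-0.6],[0.0192,0.0343,-0.015,0,0,-0.6],[0.0192,0.0343,-0.015,0,0,-0.6],[0.0192,0.0343,-0.015,0,0,-0.6],[0.0192,0.0343,-0.015,0,0,-0.6]]

```text
time: 1.77
tcp_pos: [630.1, 111.9, 155.8]
orientation: [-0.0, -0.098, 0.995, -0.0]
contact_force: [1.2, -0.0, 0.9]
gripper_width: 0.994
finger_force: 0.0
```

Emit:
servo_tool:
  deltas:
    - [[0,0,0,0,0,0],[0,0,0,0,0,0],[0,0,0,0,0,0],[0,0,0,0,0,0],[0,0,0,0,0,0],[0,0,0,0,0,0],[0,0,0,0,0,0],[0,0,0,0,0,0],[0,0,0,0,0,0],[0,0,0,0,0,0]]

```text
time: 2.6
tcp_pos: [629.8, 110.0, 157.3]
orientation: [0.0, -0.098, 0.995, 0.0]
contact_force: [-0.1, -0.5, 0.3]
gripper_width: 0.992
finger_force: 0.0
```

```bash
cat > st.py <<'E'
from h import *
from station import env,eyes
def st():
    o=env.get_obs(); M=rot(o["orientation"])
    print("t",round(o["time"],2),"tcp",o["tcp_pos"].round(1),"phi",np.degrees(np.arctan2(M[1,1],M[0,1])).round(1),"z",M[:,2].round(3),"F",o["contact_force"].round(1),"w",round(o["gripper_width"]*85.4,1),"ff",round(o["finger_force"],1),"q6",round(o["joints"][5],2))
def shot(n,f,crop=None,s=1):
    c=eyes.capture(n); I=c["pixels"][:,:,::-1]
    if crop: I=I[crop[1]:crop[3],crop[0]:crop[2]]
    cv2.imwrite("pics/"+f+".png",cv2.resize(cv2.convertScaleAbs(I,alpha=1.6),None,fx=s,fy=s)); np.savez(f+".npz",**c); return c
E
python3 - <<'E'
from st import *
np.set_printoptions(precision=1,suppress=True)
st(); c=shot("wrist","w1"); P=cloud(c); print(c["xyz"],c["orientation"],c["intrinsics"])
print(top(P,(631.4,113.5),80,31,42))
T=shot("top","t1")
print(top(cloud(T),(458,-353),120,5,14))
E
```

```text
t 2.6 tcp [629.8 110.  157.3] phi 101.2 z [ 0.  0. -1.] F [-0.1 -0.5  0.3] w 84.7 ff 0.0 q6 -1.8
[550.   93.9 300.7] [0.1 0.6 0.8 0.1] [[356.9   0.  319.3]
 [  0.  356.9 201.7]
 [  0.    0.    1. ]]
(11247, np.float64(36.9), ((629.7825317382812, 111.7928695678711), (119.59866333007812, 60.13839340209961), 10.18144416809082))
(1497, np.float64(6.4), ((459.1685791015625, -349.3482360839844), (231.80322265625, 226.52281188964844), 23.884681701660156))
```

View pics/w1.png

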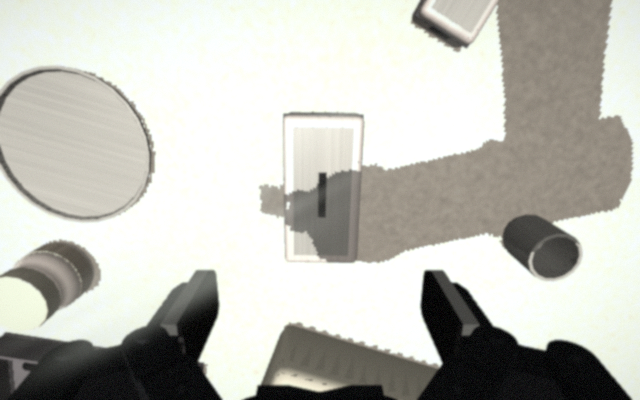

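The wrist view shows the large case at (323,187), between and ahead of the open fingers. It measures 119.6 × 60.1 mm at z 37, which agrees with the given sizes. I descend and grasp.

Emit:
servo_tool:
  deltas:
    - [[0.0005,0.002,-0.015,0,0,-0.8],[0,0,-0.018,0,0,0],[0,0,-0.02,0,0,0],[0,0,-0.02,0,0,0],[0,0,-0.02,0,0,0],[0,0,-0.02,0,0,0],[0,0,-0.016,0,0,0],[0,0,-0.012,0,0,0],[0,0,-0.008,0,0,0],[0,0,0,0,0,0]]

```text
time: 3.53
tcp_pos: [629.3, 111.8, 6.2]
orientation: [-0.002, -0.091, 0.996, -0.0]
contact_force: [-0.6, 0.1, 0.3]
gripper_width: 0.998
finger_force: 0.0
```

Emit:
servo_tool:
  deltas:
    - [[0,0,0,0,0,0],[0,0,0,0,0,0],[0,0,0,0,0,0],[0,0,0,0,0,0],[0,0,0,0,0,0],[0,0,0,0,0,0],[0,0,0,0,0,0],[0,0,0,0,0,0],[0,0,0,0,0,0],[0,0,0,0,0,0]]
  gripper: 0.03

```text
time: 4.37
tcp_pos: [631.4, 112.5, 9.6]
orientation: [0.001, -0.091, 0.996, 0.0]
contact_force: [-0.7, 0.3, 6.6]
gripper_width: 0.691
finger_force: 69.1
```

Emit:
servo_tool:
  deltas:
    - [[0,0,0.004,0,0,0],[0,0,0.008,0,0,0],[0,0,0.012,0,0,0],[0,0,0.016,0,0,0],[0,0,0.016,0,0,0],[0,0,0.016,0,0,0],[0,0,0.016,0,0,0],[0,0,0.012,0,0,0],[0,0,0.008,0,0,0],[0,0,0.004,0,0,0]]

```text
time: 5.2
tcp_pos: [630.6, 112.2, 121.6]
orientation: [0.001, -0.091, 0.996, 0.0]
contact_force: [-0.8, 0.4, -2.8]
gripper_width: 0.69
finger_force: 68.0
```

```bash
python3 - <<'E'
from st import *
np.set_printoptions(precision=1,suppress=True)
st(); T=shot("top","t2",(400,190,540,320),5)
P=cloud(T)
print(top(P,(631,112.5),90,125,170))
c=shot("wrist","w2"); print(top(cloud(c),(631,112.5),90,125,170))
E
```

```text
t 5.2 tcp [630.6 112.2 121.6] phi 100.4 z [ 0.  0. -1.] F [-0.8  0.4 -2.8] w 59.0 ff 68.0 q6 -1.82
(693, np.float64(149.0), ((619.17529296875, 108.71697998046875), (102.18042755126953, 85.05879211425781), 22.370756149291992))
(44122, np.float64(148.9), ((623.0963745117188, 109.64517211914062), (107.51128387451172, 100.91979217529297), 10.258100509643555))
```

View pics/t2.png

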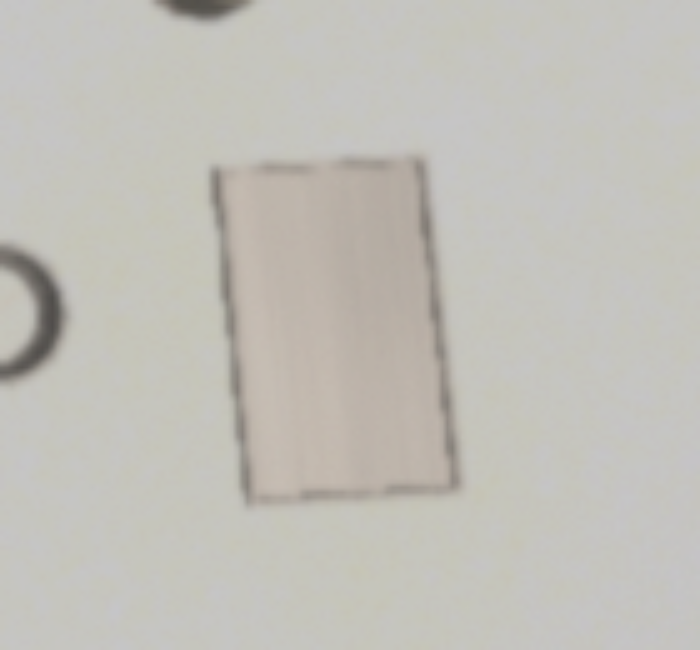

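With the shadow gone, the rectangular tray's crop corners are at (213,165), (424,157), (460,490) and (246,502).

```bash
python3 - <<'E'
from h import *
c=dict(np.load("t2.npz")); I=c["pixels"].astype(float)[190:320,410:540]
s=cv2.GaussianBlur(I[...,0]/(I[...,1]+1),(0,0),.8)
s=cv2.normalize(s,None,0,255,cv2.NORM_MINMAX).astype(np.uint8)
m=cv2.threshold(s,0,255,cv2.THRESH_OTSU)[1]
b=max(cv2.findContours(m,0,1)[0],key=cv2.contourArea)
print(cv2.minAreaRect(rays(c,b[:,0]+[410,190],8).astype(np.float32)))
print(cv2.minAreaRect(rays(c,np.array([(213,165),(424,157),(460,490),(246,502)])/5+[399.6,189.6],8).astype(np.float32)))
E
```

```text
((459.9807434082031, -352.3172302246094), (159.61492919921875, 103.91184997558594), 2.915087938308716)
((461.3570556640625, -351.8014831542969), (158.76918029785156, 100.76325225830078), 2.4226276874542236)
```

Emit:
servo_tool:
  deltas:
    - [[-0.004,-0.011,0,0,0,-0.4],[-0.008,-0.022,0,0,0,-0.4],[-0.01,-0.027,0,0,0,-0.4],[-0.01,-0.027,0,0,0,-0.4],[-0.01,-0.027,0,0,0,-0.4],[-0.01,-0.027,0,0,0,-0.4],[-0.01,-0.027,0,0,0,-0.4],[-0.01,-0.027,0,0,0,-0.4],[-0.01,-0.027,0,0,0,-0.4],[-0.01,-0.027,0,0,0,-0.4]]

```text
time: 6.13
tcp_pos: [536.4, -138.4, 119.0]
orientation: [-0.001, -0.056, 0.998, 0.0]
contact_force: [0.3, -1.1, -4.0]
gripper_width: 0.688
finger_force: 67.9
```

Emit:
servo_tool:
  deltas:
    - [[-0.01,-0.027,0,0,0,-0.5],[-0.01,-0.027,0,0,0,-0.5],[-0.01,-0.027,0,0,0,-0.5],[-0.01,-0.027,0,0,0,-0.5],[-0.01,-0.027,0,0,0,-0.5],[-0.01,-0.027,0,0,0,-0.5],[-0.008,-0.022,0,0,0,-0.5],[-0.004,-0.011,0,0,0,0],[-0.004,-0.007,0,0,0,0],[-0.002,-0.005,0,0,0,0]]

```text
time: 6.97
tcp_pos: [459.1, -344.3, 119.2]
orientation: [-0.001, -0.025, 1.0, 0.001]
contact_force: [0.0, -0.2, -4.2]
gripper_width: 0.687
finger_force: 68.0
```

Emit:
servo_tool:
  deltas:
    - [[0,0,-0.01,0,0,0],[0,0,-0.01,0,0,0],[0,0,-0.01,0,0,0],[0,0,-0.01,0,0,0],[0,0,-0.01,0,0,0],[0,0,0,0,0,0],[0,0,0,0,0,0],[0,0,0,0,0,0],[0,0,0,0,0,0],[0,0,0,0,0,0]]

```text
time: 7.8
tcp_pos: [460.8, -344.1, 70.7]
orientation: [0.001, -0.026, 1.0, -0.0]
contact_force: [1.0, 1.1, -2.6]
gripper_width: 0.69
finger_force: 67.9
```

```bash
python3 - <<'E'
from st import *
st(); c=shot("wrist","w3"); print(top(cloud(c),(459,-353),90,85,110))
E
```

```text
t 7.8 tcp [ 460.8 -344.1   70.7] phi 93.0 z [ 0.001 -0.001 -1.   ] F [ 1.   1.1 -2.6] w 58.9 ff 67.9 q6 -1.16
(41779, np.float64(98.1), ((452.68902587890625, -344.70062255859375), (107.17528533935547, 86.67955017089844), 1.9603484869003296))
```

View pics/w3.png

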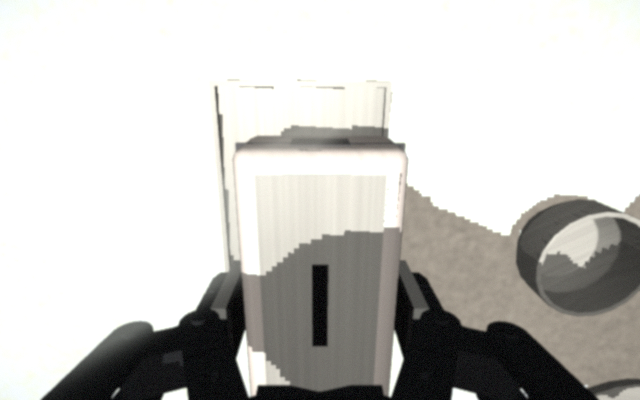

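The wrist view has image up as −x and image right as +y. The held case is centred near column 320. The tray's −x corners are at (215,85) and (389,85), so the case is still too far to +y.

```bash
python3 - <<'E'
from st import *
c=dict(np.load("w3.npz"))
print(rays(c,[(215,83),(389,83),(227,262)],8).round(1), rays(c,[(237,152),(405,150)],98).round(1),c["xyz"])
E
```

```text
[[ 382.7 -405.5]
 [ 378.  -310.2]
 [ 492.4 -402.5]] [[ 402.4 -374.2]
 [ 399.  -319.3]] [ 379.3757208  -348.30104682  214.14546826]
```

Emit:
servo_tool:
  deltas:
    - [[-0.0005,-0.004,0,0,0,0],[0,-0.0055,0,0,0,0],[0,0,-0.012,0,0,0],[0,0,-0.012,0,0,0],[0,0,-0.012,0,0,0],[0,0,-0.01,0,0,0],[0,0,-0.006,0,0,0],[0,0,-0.003,0,0,0],[0,0,0,0,0,0],[0,0,0,0,0,0]]

```text
time: 8.68
tcp_pos: [460.1, -353.6, 15.3]
orientation: [0.0, -0.026, 1.0, -0.0]
contact_force: [-0.8, -0.1, -3.8]
gripper_width: 0.691
finger_force: 68.1
```

Emit:
servo_tool:
  deltas:
    - [[0,0,-0.0006,0,0,0],[0,0,-0.0006,0,0,0],[0,0,-0.0006,0,0,0],[0,0,-0.0006,0,0,0],[0,0,-0.0006,0,0,0],[0,0,0,0,0,0],[0,0,0,0,0,0],[0,0,0,0,0,0],[0,0,0,0,0,0],[0,0,0,0,0,0]]

```text
time: 9.52
tcp_pos: [460.0, -353.4, 12.6]
orientation: [0.0, -0.026, 1.0, -0.0]
contact_force: [-1.8, 2.7, 5.5]
gripper_width: 0.682
finger_force: 68.8
```

Emit:
servo_tool:
  deltas:
    - [[0,0,0,0,0,0],[0,0,0,0,0,0],[0,0,0,0,0,0],[0,0,0,0,0,0],[0,0,0,0,0,0],[0,0,0.01,0,0,0],[0,0,0.03,0,0,0],[0,0,0.04,0,0,0],[0,0,0.04,0,0,0],[0,0,0.03,0,0,0]]
  gripper: 0.078

```text
time: 10.35
tcp_pos: [460.6, -354.0, 166.4]
orientation: [0.002, -0.026, 1.0, -0.001]
contact_force: [1.1, 0.1, -0.6]
gripper_width: 0.911
finger_force: 0.0
```

Emit:
servo_tool:
  deltas:
    - [[0,0.027,0,0,0,-1],[0,0.027,0,0,0,-1],[0,0.027,0,0,0,-1],[0,0.027,0,0,0,-1],[0,0.027,0,0,0,-1],[0,0.027,0,0,0,-1],[0,0.027,0,0,0,-1],[0,0.027,0,0,0,-1],[0,0.027,0,0,0,-1],[0,0.027,0,0,0,-1]]

```text
time: 11.18
tcp_pos: [459.7, -82.1, 162.9]
orientation: [0.001, 0.062, 0.998, 0.0]
contact_force: [-0.0, 0.1, -0.3]
gripper_width: 0.918
finger_force: 0.0
```

Emit:
servo_tool:
  deltas:
    - [[0,0.027,0,0,0,-1],[0,0.027,0,0,0,-1],[0,0.027,0,0,0,-1],[0,0.027,0,0,0,-1],[0,0.027,0,0,0,-1],[0,0.027,0,0,0,-1],[0,0.027,0,0,0,-1],[0,0.027,0,0,0,-1],[0,0.027,0,0,0,-1],[-0.002,0.027,0,0,0,-1]]

```text
time: 12.02
tcp_pos: [457.9, 188.1, 162.9]
orientation: [0.001, 0.149, 0.989, 0.0]
contact_force: [0.7, -0.2, -0.6]
gripper_width: 0.913
finger_force: 0.0
```

Emit:
servo_tool:
  deltas:
    - [[0,0,0,0,0,0],[0,0,0,0,0,0],[0,0,0,0,0,0],[0,0,0,0,0,0],[0,0,0,0,0,0],[0,0,0,0,0,0],[0,0,0,0,0,0],[0,0,0,0,0,0],[0,0,0,0,0,0],[0,0,0,0,0,0]]

```text
time: 12.85
tcp_pos: [457.8, 186.5, 162.0]
orientation: [0.0, 0.148, 0.989, 0.0]
contact_force: [-0.8, 0.4, -0.7]
gripper_width: 0.915
finger_force: 0.0
```

```bash
python3 - <<'E'
from st import *
st(); c=shot("wrist","w4"); print(top(cloud(c),(457,186),65,27,38))
for n in("top","side"):
    c=shot(n,n[0]+"4"); P=cloud(c); print(n,top(P,(460,-353),90,33,50), top(P,(470,-188),45,31,42))
E
```

```text
t 12.85 tcp [457.8 186.5 162. ] phi 72.9 z [ 0.  0. -1.] F [-0.8  0.4 -0.7] w 78.1 ff 0.0 q6 -2.58
(5856, np.float64(32.9), ((455.292236328125, 185.48550415039062), (44.14653396606445, 89.16911315917969), 72.7697982788086))
top (1379, np.float64(40.2), ((460.9989013671875, -350.47900390625), (120.59771728515625, 60.83210372924805), 2.8349313735961914)) (126, np.float64(36.9), ((469.9383544921875, -186.94732666015625), (64.35189056396484, 64.26446533203125), 42.63945007324219))
side (0, None, None) (0, None, None)
```

Emit:
servo_tool:
  deltas:
    - [[-0.0015,-0.001,-0.012,0,0,0],[0,0,-0.018,0,0,0],[0,0,-0.02,0,0,0],[0,0,-0.02,0,0,0],[0,0,-0.02,0,0,0],[0,0,-0.02,0,0,0],[0,0,-0.018,0,0,0],[0,0,-0.016,0,0,0],[0,0,-0.01,0,0,0],[0,0,0,0,0,0]]

```text
time: 13.83
tcp_pos: [455.1, 184.7, 6.0]
orientation: [-0.002, 0.148, 0.989, -0.002]
contact_force: [-0.2, -0.1, 0.4]
gripper_width: 0.909
finger_force: 0.0
```

Emit:
servo_tool:
  deltas:
    - [[0,0,0,0,0,0],[0,0,0,0,0,0],[0,0,0,0,0,0],[0,0,0,0,0,0],[0,0,0,0,0,0],[0,0,0,0,0,0],[0,0,0,0,0,0],[0,0,0,0,0,0],[0,0,0,0,0,0],[0,0,0,0,0,0]]
  gripper: 0.02
  squeeze: 45

```text
time: 14.67
tcp_pos: [457.0, 186.2, 9.1]
orientation: [0.001, 0.148, 0.989, 0.001]
contact_force: [-0.7, 0.7, 6.7]
gripper_width: 0.505
finger_force: 48.5
```

Emit:
servo_tool:
  deltas:
    - [[0,0,0.004,0,0,0],[0,0,0.008,0,0,0],[0,0,0.014,0,0,0],[0,0,0.018,0,0,0],[0,0,0.02,0,0,0],[0,0,0.02,0,0,0],[0,0,0.018,0,0,0],[0,0,0.014,0,0,0],[0,0,0.008,0,0,0],[0,0,0.004,0,0,0]]

```text
time: 15.5
tcp_pos: [456.3, 185.7, 137.2]
orientation: [0.0, 0.148, 0.989, 0.001]
contact_force: [0.5, -0.3, -3.2]
gripper_width: 0.503
finger_force: 47.5
```

```bash
python3 - <<'E'
from st import *
st(); c=shot("wrist","w5"); print(top(cloud(c),(457,186),70,140,175))
E
```

```text
t 15.5 tcp [456.3 185.7 137.2] phi 72.9 z [ 0.001  0.001 -1.   ] F [ 0.5 -0.3 -3.2] w 43.0 ff 47.5 q6 -2.59
(26117, np.float64(161.0), ((455.3567810058594, 185.87806701660156), (70.60957336425781, 90.5304946899414), 74.28837585449219))
```

Emit:
servo_tool:
  deltas:
    - [[0,-0.008,0,0,0,1],[0,-0.018,0,0,0,1],[0,-0.03,0,0,0,1],[0,-0.03,0,0,0,1],[0,-0.03,0,0,0,1],[0,-0.03,0,0,0,1],[0,-0.03,0,0,0,1],[0,-0.03,0,0,0,1],[0,-0.03,0,0,0,1],[0.0045,-0.03,0,0,0,1]]

```text
time: 16.38
tcp_pos: [458.8, -81.9, 134.8]
orientation: [-0.002, 0.061, 0.998, -0.0]
contact_force: [0.9, 0.2, -1.6]
gripper_width: 0.503
finger_force: 47.5
```

Emit:
servo_tool:
  deltas:
    - [[0,-0.03,0,0,0,1],[0,-0.03,0,0,0,1],[0,-0.03,0,0,0,1],[0,-0.03,0,0,0,1],[0,-0.03,0,0,0,1],[0,-0.03,0,0,0,1],[0,-0.03,0,0,0,1],[0,-0.03,0,0,0,1],[0,-0.022,0,0,0,1],[0,-0.01,0,0,0,1]]

```text
time: 17.22
tcp_pos: [459.8, -354.7, 134.1]
orientation: [-0.001, -0.025, 1.0, 0.001]
contact_force: [1.2, -0.0, -2.8]
gripper_width: 0.503
finger_force: 47.5
```

Emit:
servo_tool:
  deltas:
    - [[0,0,-0.01,0,0,0],[0,0,-0.015,0,0,0],[0,0,-0.015,0,0,0],[0,0,-0.01,0,0,0],[0,0,0,0,0,0],[0,0,0,0,0,0],[0,0,0,0,0,0],[0,0,0,0,0,0],[0,0,0,0,0,0],[0,0,0,0,0,0]]

```text
time: 18.05
tcp_pos: [461.2, -352.5, 86.8]
orientation: [0.001, -0.026, 1.0, -0.0]
contact_force: [0.1, 0.3, -2.2]
gripper_width: 0.503
finger_force: 47.4
```

```bash
python3 - <<'E'
from st import *
st(); c=shot("wrist","w6"); print(top(cloud(c),(460,-352),70,100,130))
E
```

```text
t 18.05 tcp [ 461.2 -352.5   86.8] phi 93.0 z [ 0.001 -0.001 -1.   ] F [ 0.1  0.3 -2.2] w 43.0 ff 47.4 q6 -1.15
(26454, np.float64(110.6), ((460.2243957519531, -350.9246520996094), (90.44567108154297, 73.94788360595703), 3.6631157398223877))
```

View pics/w6.png

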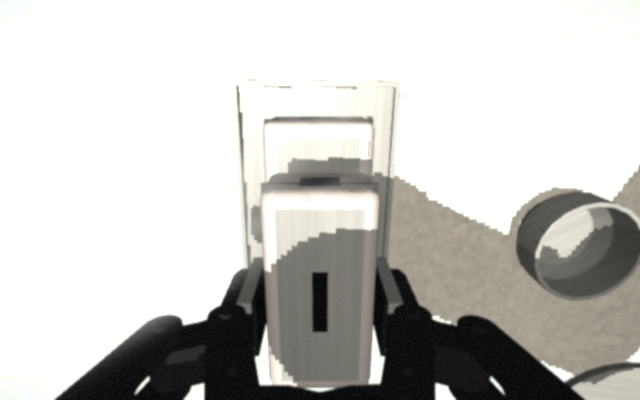

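The small case (columns 263–378) sits above the large case (265–374), and the tray spans 238–398. Everything is centred and square, so I lower.

Emit:
servo_tool:
  deltas:
    - [[0,0,-0.01,0,0,0],[0,0,-0.012,0,0,0],[0,0,-0.009,0,0,0],[0,0,-0.003,0,0,0],[0,0,-0.001,0,0,0],[0,0,-0.001,0,0,0],[0,0,-0.001,0,0,0],[0,0,0,0,0,0],[0,0,0,0,0,0],[0,0,0,0,0,0]]

```text
time: 18.93
tcp_pos: [461.0, -352.5, 49.4]
orientation: [0.0, -0.026, 1.0, -0.0]
contact_force: [0.1, -0.3, -2.9]
gripper_width: 0.503
finger_force: 47.5
```

Emit:
servo_tool:
  deltas:
    - [[0,0,-0.0005,0,0,0],[0,0,-0.0005,0,0,0],[0,0,-0.0005,0,0,0],[0,0,-0.0005,0,0,0],[0,0,0,0,0,0],[0,0,0,0,0,0],[0,0,0,0,0,0],[0,0,0,0,0,0],[0,0,0,0,0,0],[0,0,0,0,0,0]]

```text
time: 19.77
tcp_pos: [460.9, -352.4, 48.2]
orientation: [0.0, -0.026, 1.0, -0.0]
contact_force: [-2.6, 2.3, 5.9]
gripper_width: 0.504
finger_force: 48.4
```

Emit:
servo_tool:
  deltas:
    - [[0,0,0,0,0,0],[0,0,0,0,0,0],[0,0,0,0,0,0],[0,0,0,0,0,0],[0,0,0,0,0,0],[0,0,0.01,0,0,0],[0,0,0.025,0,0,0],[0,0,0.035,0,0,0],[0,0,0.03,0,0,0],[0,0,0.02,0,0,0]]
  gripper: 0.062

```text
time: 20.6
tcp_pos: [461.9, -353.2, 171.3]
orientation: [0.002, -0.026, 1.0, -0.002]
contact_force: [0.3, 0.3, 0.7]
gripper_width: 0.728
finger_force: 0.0
```

Emit:
servo_tool:
  deltas:
    - [[0,0.01,0,0,0,0],[0.002,0.02,0,0,0,0],[0.002,0.025,0,0,0,0],[0.002,0.03,0,0,0,0],[0.002,0.03,0,0,0,0],[0,0.025,0,0,0,0],[0,0.015,0,0,0,0],[0,0.01,0,0,0,0],[0,0,0,0,0,0],[0,0,0,0,0,0]]
  gripper: 0.085

```text
time: 21.43
tcp_pos: [468.9, -187.2, 167.2]
orientation: [0.0, -0.026, 1.0, -0.0]
contact_force: [0.5, -0.0, 0.7]
gripper_width: 0.998
finger_force: 0.0
```

```bash
python3 - <<'E'
from st import *
st(); c=shot("wrist","w7"); print(top(cloud(c),(469,-188),45,31,42))
T=shot("top","t7"); P=cloud(T); print(top(P,(460,-352),90,64,80),top(P,(460,-352),90,35,46))
E
```

```text
t 21.43 tcp [ 468.9 -187.2  167.2] phi 93.0 z [ 0. -0. -1.] F [ 0.5 -0.   0.7] w 85.3 ff 0.0 q6 -1.46
(1132, np.float64(36.5), ((468.6004333496094, -189.4620361328125), (65.45926666259766, 65.03219604492188), 26.31553077697754))
(26, np.float64(72.5), ((421.90869140625, -365.65826416015625), (8.697195053100586, 19.388809204101562), 44.045352935791016)) (114, np.float64(40.1), ((408.58221435546875, -352.74981689453125), (14.562716484069824, 59.55935287475586), 4.768074989318848))
```

View pics/w7.png

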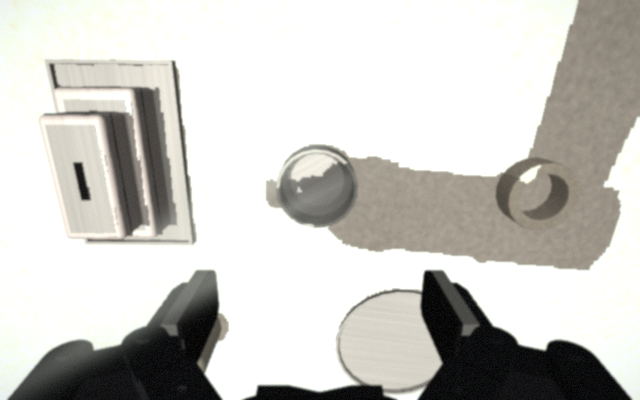

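The stack stands square on the tray, with the small case at (83,178) on the large case. The bowl is at (316,186), centred between the fingers.

Emit:
servo_tool:
  deltas:
    - [[0,-0.0015,-0.012,0,0,0],[0,0,-0.018,0,0,0],[0,0,-0.02,0,0,0],[0,0,-0.02,0,0,0],[0,0,-0.02,0,0,0],[0,0,-0.02,0,0,0],[0,0,-0.02,0,0,0],[0,0,-0.017,0,0,0],[0,0,-0.01,0,0,0],[0,0,0,0,0,0]]

```text
time: 22.37
tcp_pos: [467.2, -189.5, 7.8]
orientation: [-0.002, -0.025, 1.0, 0.0]
contact_force: [0.1, -0.3, 0.5]
gripper_width: 0.996
finger_force: 0.0
```

Emit:
servo_tool:
  deltas:
    - [[0,0,0,0,0,0],[0,0,0,0,0,0],[0,0,0,0,0,0],[0,0,0,0,0,0],[0,0,0,0,0,0],[0,0,0,0,0,0],[0,0,0,0,0,0],[0,0,0,0,0,0],[0,0,0,0,0,0],[0,0,0,0,0,0]]
  gripper: 0.045
  squeeze: 35

```text
time: 23.2
tcp_pos: [469.8, -189.1, 11.2]
orientation: [0.001, -0.026, 1.0, -0.0]
contact_force: [-0.1, -0.9, 5.5]
gripper_width: 0.764
finger_force: 39.5
```

Emit:
servo_tool:
  deltas:
    - [[0,0,0.004,0,0,0],[0,0,0.008,0,0,0],[0,0,0.014,0,0,0],[0,0,0.016,0,0,0],[0,0,0.016,0,0,0],[0,0,0.012,0,0,0],[0,0,0.006,0,0,0],[0,0,0.004,0,0,0],[0,0,0,0,0,0],[0,0,0,0,0,0]]

```text
time: 24.03
tcp_pos: [468.3, -188.7, 89.6]
orientation: [-0.0, -0.026, 1.0, 0.0]
contact_force: [-0.7, 0.2, -1.7]
gripper_width: 0.77
finger_force: 39.2
```

```bash
python3 - <<'E'
from st import *
st(); c=shot("wrist","w8"); P=cloud(c)
print(top(P,(469,-188.5),34,95,125)); 
E
```

```text
t 24.03 tcp [ 468.3 -188.7   89.6] phi 92.9 z [-0.001  0.    -1.   ] F [-0.7  0.2 -1.7] w 65.8 ff 39.2 q6 -1.46
(11284, np.float64(111.0), ((467.89056396484375, -188.86764526367188), (65.75849914550781, 65.62928771972656), 35.54157638549805))
```

Emit:
servo_tool:
  deltas:
    - [[0.01,0.005,0,0,0,0],[0.02,0.012,0,0,0,0],[0.03,0.016,0,0,0,0],[0.03,0.016,0,0,0,0],[0.03,0.016,0,0,0,0],[0.026,0.014,0,0,0,0],[0.016,0.01,0,0,0,0],[0.0095,0.005,0,0,0,0],[0,0,0,0,0,0],[0,0,0,0,0,0]]

```text
time: 24.92
tcp_pos: [639.7, -94.7, 88.9]
orientation: [-0.001, -0.026, 1.0, 0.0]
contact_force: [-0.1, -0.8, -1.1]
gripper_width: 0.765
finger_force: 39.2
```

Emit:
servo_tool:
  deltas:
    - [[0,0,-0.005,0,0,0],[0,0,-0.01,0,0,0],[0,0,-0.012,0,0,0],[0,0,-0.008,0,0,0],[0,0,-0.005,0,0,0],[0,0,0,0,0,0],[0,0,0,0,0,0],[0,0,0,0,0,0],[0,0,0,0,0,0],[0,0,0,0,0,0]]

```text
time: 25.75
tcp_pos: [640.7, -94.8, 50.6]
orientation: [0.001, -0.026, 1.0, 0.0]
contact_force: [0.4, 0.5, -0.7]
gripper_width: 0.761
finger_force: 39.2
```

```bash
python3 - <<'E'
from st import *
st(); c=shot("wrist","w9"); P=cloud(c)
print(top(P,(640,-94.5),34,55,85)); 
E
```

```text
t 25.75 tcp [640.7 -94.8  50.6] phi 93.0 z [ 0.001  0.    -1.   ] F [ 0.4  0.5 -0.7] w 65.0 ff 39.2 q6 -1.62
(12180, np.float64(71.1), ((639.9000854492188, -95.04255676269531), (65.74811553955078, 65.96490478515625), 55.67525863647461))
```

View pics/w9.png

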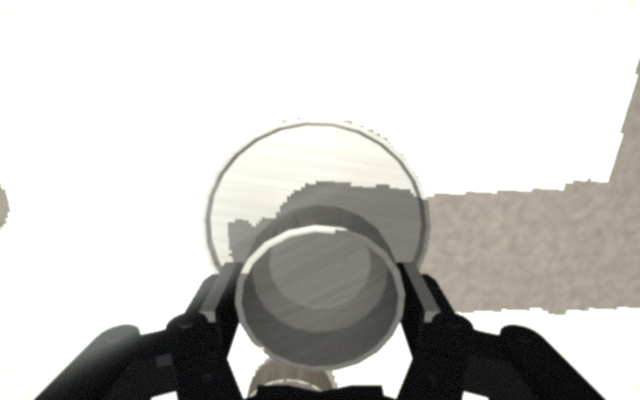

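The round tray's edges are at (206,215), (429,222) and (315,122). The held bowl's rim spans columns 237–405.

```bash
python3 - <<'E'
from st import *
c=dict(np.load("w9.npz"))
q=rays(c,[(206,215),(429,222),(315,122),(236,157),(400,160)],8);print(q.round(1))
A=np.c_[2*q,np.ones(len(q))];x=np.linalg.lstsq(A,(q**2).sum(1),rcond=None)[0];print(x[:2],np.sqrt(x[2]+x[:2]@x[:2]))
E
```

```text
[[ 632.5 -158.6]
 [ 630.5  -34. ]
 [ 578.7 -100.3]
 [ 598.9 -141.1]
 [ 596.2  -54.5]]
[642.48306435 -96.24909267] 63.0626482809295
```

Emit:
servo_tool:
  deltas:
    - [[0.001,-0.0005,-0.008,0,0,0],[0,0,-0.012,0,0,0],[0,0,-0.009,0,0,0],[0,0,-0.003,0,0,0],[0,0,-0.001,0,0,0],[0,0,-0.001,0,0,0],[0,0,-0.001,0,0,0],[0,0,0,0,0,0],[0,0,0,0,0,0],[0,0,0,0,0,0]]

```text
time: 26.63
tcp_pos: [641.5, -95.4, 15.5]
orientation: [0.0, -0.026, 1.0, 0.0]
contact_force: [-0.7, 0.2, -1.2]
gripper_width: 0.768
finger_force: 39.2
```

Emit:
servo_tool:
  deltas:
    - [[0,0,-0.0005,0,0,0],[0,0,-0.0005,0,0,0],[0,0,-0.0005,0,0,0],[0,0,-0.0005,0,0,0],[0,0,0,0,0,0],[0,0,0,0,0,0],[0,0,0,0,0,0],[0,0,0,0,0,0],[0,0,0,0,0,0],[0,0,0,0,0,0]]

```text
time: 27.47
tcp_pos: [641.5, -95.4, 14.2]
orientation: [0.0, -0.026, 1.0, -0.0]
contact_force: [-2.4, 1.0, 5.4]
gripper_width: 0.765
finger_force: 39.7
```

Emit:
servo_tool:
  deltas:
    - [[0,0,0,0,0,0],[0,0,0,0,0,0],[0,0,0,0,0,0],[0,0,0,0,0,0],[0,0,0,0,0,0],[0,0,0.01,0,0,0],[0,0,0.03,0,0,0],[0,0,0.04,0,0,0],[0,0,0.04,0,0,0],[0,0,0.03,0,0,0]]
  gripper: 0.084

```text
time: 28.3
tcp_pos: [642.4, -95.6, 167.6]
orientation: [0.002, -0.026, 1.0, -0.0]
contact_force: [0.3, 0.2, -0.2]
gripper_width: 0.988
finger_force: 0.0
```

Emit:
servo_tool:
  deltas:
    - [[0,0.02,0,0,0,0],[0,0.03,0,0,0,0],[0,0.03,0,0,0,0],[0,0.03,0,0,0,0],[0,0.03,0,0,0,0],[0,0.03,0,0,0,0],[0,0.03,0,0,0,0],[0,0.03,0,0,0,0],[0,0.03,0,0,0,0],[0,0.03,0,0,0,0]]

```text
time: 29.13
tcp_pos: [641.1, 196.1, 164.0]
orientation: [0.0, -0.026, 1.0, 0.0]
contact_force: [0.7, -0.9, 0.4]
gripper_width: 0.987
finger_force: 0.0
```

Emit:
servo_tool:
  deltas:
    - [[0,0.03,0,0,0,0],[0,0.03,0,0,0,0],[0,0.025,0,0,0,0],[0,0.015,0,0,0,0],[0,0.006,0,0,0,0],[0,0,0,0,0,0],[0,0,0,0,0,0],[0,0,0,0,0,0],[0,0,0,0,0,0],[0,0,0,0,0,0]]
  gripper: 0.065

```text
time: 29.97
tcp_pos: [641.5, 299.4, 163.3]
orientation: [0.0, -0.025, 1.0, -0.0]
contact_force: [-0.2, 0.4, -0.1]
gripper_width: 0.759
finger_force: 0.0
```

```bash
python3 - <<'E'
from st import *
st(); c=shot("wrist","w10"); print(top(cloud(c),(641,300.5),40,44,56))
for n in ("top","side"):
    P=cloud(shot(n,n[0]+"10")); print(n,"bowl",top(P,(641,-94),45,34,46),"small",top(P,(460,-352),80,65,80),"large",top(P,(460,-352),80,34,46))
E
```

```text
t 29.97 tcp [641.5 299.4 163.3] phi 92.9 z [ 0. -0. -1.] F [-0.2  0.4 -0.1] w 64.8 ff 0.0 q6 -2.19
(830, np.float64(50.5), ((640.8663330078125, 299.61663818359375), (41.3306884765625, 40.96155548095703), 11.115259170532227))
top bowl (122, np.float64(39.8), ((642.0778198242188, -91.68728637695312), (63.660457611083984, 64.27001190185547), 87.63816833496094)) small (811, np.float64(72.1), ((462.7090759277344, -349.1370849609375), (90.26969909667969, 45.37520980834961), 3.9495630264282227)) large (498, np.float64(40.0), ((461.11285400390625, -349.7026672363281), (120.38111877441406, 59.52497100830078), 2.7142903804779053))
side bowl (125, np.float64(38.4), ((642.1599731445312, -94.81544494628906), (62.46356201171875, 67.49430847167969), 10.40536880493164)) small (330, np.float64(71.5), ((462.4576110839844, -350.1287536621094), (88.72837829589844, 49.520042419433594), 2.859201192855835)) large (265, np.float64(39.6), ((460.7037353515625, -349.3318786621094), (117.8165512084961, 59.70042419433594), 2.699982166290283))
```

Emit:
servo_tool:
  deltas:
    - [[-0.0005,0.0005,-0.012,0,0,0],[0,0,-0.018,0,0,0],[0,0,-0.02,0,0,0],[0,0,-0.02,0,0,0],[0,0,-0.02,0,0,0],[0,0,-0.018,0,0,0],[0,0,-0.014,0,0,0],[0,0,-0.008,0,0,0],[0,0,-0.002,0,0,0],[0,0,0,0,0,0]]

```text
time: 30.95
tcp_pos: [640.5, 300.9, 30.2]
orientation: [-0.001, -0.026, 1.0, -0.0]
contact_force: [-0.2, 0.7, 0.8]
gripper_width: 0.76
finger_force: 0.0
```

Emit:
servo_tool:
  deltas:
    - [[0,0,0,0,0,0],[0,0,0,0,0,0],[0,0,0,0,0,0],[0,0,0,0,0,0],[0,0,0,0,0,0],[0,0,0,0,0,0],[0,0,0,0,0,0],[0,0,0,0,0,0],[0,0,0,0,0,0],[0,0,0,0,0,0]]
  gripper: 0.025
  squeeze: 30

```text
time: 31.78
tcp_pos: [641.7, 301.7, 32.6]
orientation: [0.001, -0.026, 1.0, 0.001]
contact_force: [0.7, -0.4, 4.6]
gripper_width: 0.475
finger_force: 30.9
```

Emit:
servo_tool:
  deltas:
    - [[0,0,0.004,0,0,0],[0,0,0.008,0,0,0],[0,0,0.014,0,0,0],[0,0,0.018,0,0,0],[0,0,0.018,0,0,0],[0,0,0.016,0,0,0],[0,0,0.012,0,0,0],[0,0,0.006,0,0,0],[0,0,0.004,0,0,0],[0,0,0,0,0,0]]

```text
time: 32.62
tcp_pos: [640.8, 301.1, 131.4]
orientation: [0.0, -0.026, 1.0, 0.0]
contact_force: [1.4, -0.6, -0.7]
gripper_width: 0.472
finger_force: 30.5
```

```bash
python3 - <<'E'
from st import *
st(); c=shot("wrist","w11"); P=cloud(c)
print(top(P,(641,300),24,140,160)); print(np.nanpercentile(P[...,2][np.hypot(P[...,0]-641,P[...,1]-300)<20],[50,90,97,99.5]))
E
```

```text
t 32.62 tcp [640.8 301.1 131.4] phi 92.9 z [ 0.  0. -1.] F [ 1.4 -0.6 -0.7] w 40.3 ff 30.5 q6 -2.19
(4627, np.float64(148.8), ((639.9032592773438, 300.85223388671875), (42.11260986328125, 42.73573684692383), 8.031878471374512))
[133.69553788 206.79899088 209.17938185 210.27558014]
```

View pics/w11.png

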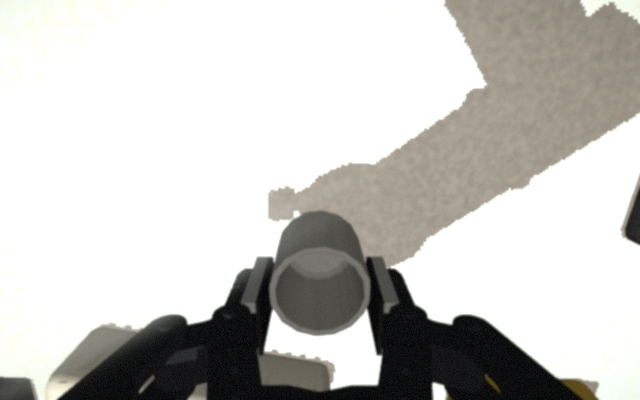

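The pot is held upright at (320,272) between the pads. I move over the bowl.

Emit:
servo_tool:
  deltas:
    - [[0,-0.01,0,0,0,0],[0,-0.02,0,0,0,0],[0,-0.03,0,0,0,0],[0,-0.03,0,0,0,0],[0,-0.03,0,0,0,0],[0,-0.03,0,0,0,0],[0,-0.03,0,0,0,0],[0,-0.03,0,0,0,0],[0,-0.03,0,0,0,0],[0.0005,-0.03,0,0,0,0]]

```text
time: 33.5
tcp_pos: [639.9, 27.8, 130.4]
orientation: [-0.001, -0.025, 1.0, -0.0]
contact_force: [0.9, -0.1, -0.7]
gripper_width: 0.477
finger_force: 30.5
```

Emit:
servo_tool:
  deltas:
    - [[0,-0.03,0,0,0,0],[0,-0.03,0,0,0,0],[0,-0.03,0,0,0,0],[0,-0.02,0,0,0,0],[0,-0.0105,0,0,0,0],[0,-0.006,0,0,0,0],[0,0,-0.008,0,0,0],[0,0,-0.01,0,0,0],[0,0,-0.01,0,0,0],[0,0,-0.008,0,0,0]]

```text
time: 34.33
tcp_pos: [640.5, -94.1, 92.9]
orientation: [-0.001, -0.026, 1.0, 0.0]
contact_force: [1.0, 0.5, -1.4]
gripper_width: 0.468
finger_force: 30.5
```

Emit:
servo_tool:
  deltas:
    - [[0,0,0,0,0,0],[0,0,0,0,0,0],[0,0,0,0,0,0],[0,0,0,0,0,0],[0,0,0,0,0,0],[0,0,0,0,0,0],[0,0,0,0,0,0],[0,0,0,0,0,0],[0,0,0,0,0,0],[0,0,0,0,0,0]]

```text
time: 35.17
tcp_pos: [641.3, -95.4, 95.1]
orientation: [0.0, -0.026, 1.0, 0.0]
contact_force: [-0.5, 0.4, -0.5]
gripper_width: 0.474
finger_force: 30.5
```

```bash
python3 - <<'E'
from st import *
st(); c=shot("wrist","w12"); P=cloud(c)
print(top(P,(641,-95),24,106,120),top(P,(641,-95),42,34,44))
E
```

```text
t 35.17 tcp [641.3 -95.4  95.1] phi 92.9 z [ 0.  0. -1.] F [-0.5  0.4 -0.5] w 40.5 ff 30.5 q6 -1.62
(3962, np.float64(112.8), ((640.5104370117188, -94.66230010986328), (42.395713806152344, 43.16450500488281), 4.082158088684082)) (1356, np.float64(39.5), ((633.49560546875, -95.89500427246094), (51.121463775634766, 65.5599136352539), 2.4792542457580566))
```

View pics/w12.png

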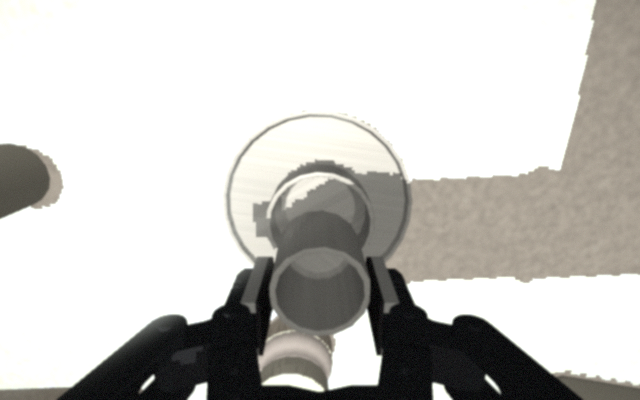

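The pot (320,290) is above the bowl, whose rim centre is near (320,212). The measured offset is about 1 mm, so I lower.

Emit:
servo_tool:
  deltas:
    - [[0,-0.001,-0.008,0,0,0],[0,0,-0.012,0,0,0],[0,0,-0.012,0,0,0],[0,0,-0.012,0,0,0],[0,0,-0.006,0,0,0],[0,0,-0.002,0,0,0],[0,0,-0.001,0,0,0],[0,0,0,0,0,0],[0,0,0,0,0,0],[0,0,0,0,0,0]]

```text
time: 36.05
tcp_pos: [641.8, -96.3, 42.8]
orientation: [0.001, -0.026, 1.0, -0.0]
contact_force: [-0.4, -0.1, -1.5]
gripper_width: 0.477
finger_force: 30.5
```

Emit:
servo_tool:
  deltas:
    - [[0,0,-0.0005,0,0,0],[0,0,-0.0005,0,0,0],[0,0,-0.0005,0,0,0],[0,0,-0.0005,0,0,0],[0,0,0,0,0,0],[0,0,0,0,0,0],[0,0,0,0,0,0],[0,0,0,0,0,0],[0,0,0,0,0,0],[0,0,0,0,0,0]]

```text
time: 36.88
tcp_pos: [641.3, -96.4, 40.0]
orientation: [0.0, -0.026, 1.0, 0.0]
contact_force: [-0.1, 0.6, -2.0]
gripper_width: 0.469
finger_force: 30.5
```

Emit:
servo_tool:
  deltas:
    - [[0,0,-0.0005,0,0,0],[0,0,0,0,0,0],[0,0,-0.0005,0,0,0],[0,0,0,0,0,0],[0,0,-0.0005,0,0,0],[0,0,0,0,0,0],[0,0,0,0,0,0],[0,0,0,0,0,0],[0,0,0,0,0,0],[0,0,0,0,0,0]]

```text
time: 37.72
tcp_pos: [641.6, -96.4, 39.6]
orientation: [0.0, -0.026, 1.0, -0.0]
contact_force: [-0.9, 0.2, 5.2]
gripper_width: 0.473
finger_force: 30.9
```

Emit:
servo_tool:
  deltas:
    - [[0,0,0,0,0,0],[0,0,0,0,0,0],[0,0,0,0,0,0],[0,0,0,0,0,0],[0,0,0,0,0,0],[0,0,0.01,0,0,0],[0,0,0.03,0,0,0],[0,0,0.04,0,0,0],[0,0,0.035,0,0,0],[0,0,0.025,0,0,0]]
  gripper: 0.058

```text
time: 38.55
tcp_pos: [642.6, -96.6, 183.4]
orientation: [0.003, -0.026, 1.0, -0.0]
contact_force: [1.1, 0.3, 0.6]
gripper_width: 0.683
finger_force: 0.0
```

Emit:
servo_tool:
  deltas:
    - [[-0.008,0.015,0,0,0,0],[-0.014,0.034,0,0,0,0],[-0.014,0.034,0,0,0,0],[-0.014,0.034,0,0,0,0],[-0.014,0.034,0,0,0,0],[-0.014,0.034,0,0,0,0],[-0.014,0.034,0,0,0,0],[-0.014,0.034,0,0,0,0],[-0.014,0.034,0,0,0,0],[-0.014,0.034,0,0,0,0]]

```text
time: 39.38
tcp_pos: [506.4, 226.2, 179.6]
orientation: [0.001, -0.026, 1.0, 0.0]
contact_force: [1.3, -0.6, 0.2]
gripper_width: 0.678
finger_force: 0.0
```

Emit:
servo_tool:
  deltas:
    - [[-0.014,0.034,0,0,0,0],[-0.014,0.034,0,0,0,0],[-0.014,0.03,0,0,0,0],[-0.01,0.02,0,0,0,0],[-0.004,0.01,0,0,0,0],[0,0,0,0,0,0],[0,0,0,0,0,0],[0,0,0,0,0,0],[0,0,0,0,0,0],[0,0,0,0,0,0]]
  gripper: 0.05

```text
time: 40.22
tcp_pos: [451.8, 351.6, 178.7]
orientation: [-0.0, -0.025, 1.0, -0.0]
contact_force: [0.3, -0.5, 0.1]
gripper_width: 0.587
finger_force: 0.0
```

```bash
python3 - <<'E'
from st import *
st(); c=shot("wrist","w13"); print(top(cloud(c),(452,353),30,64,76))
for n in ("top","side"):
    P=cloud(shot(n,n[0]+"13")); print(n,"pot",top(P,(641,-94),30,52,64),"bowl",top(P,(641,-94),45,34,45))
E
```

```text
t 40.22 tcp [451.8 351.6 178.7] phi 92.9 z [-0. -0. -1.] F [ 0.3 -0.5  0.1] w 50.1 ff 0.0 q6 -2.47
(573, np.float64(70.7), ((450.88433837890625, 353.26263427734375), (19.1527156829834, 19.387235641479492), 42.551212310791016))
top pot (82, np.float64(57.7), ((642.6112060546875, -94.0396728515625), (40.545955657958984, 39.738250732421875), 55.314231872558594)) bowl (153, np.float64(39.9), ((641.509033203125, -91.7483901977539), (63.560264587402344, 64.88056945800781), 88.41122436523438))
side pot (75, np.float64(56.4), ((640.9844360351562, -95.52474212646484), (41.0103874206543, 43.269264221191406), 49.053279876708984)) bowl (158, np.float64(38.8), ((641.28662109375, -89.22708892822266), (63.00286865234375, 59.624473571777344), 8.513042449951172))
```

Emit:
servo_tool:
  deltas:
    - [[-0.0005,0.001,-0.012,0,0,0],[0,0,-0.018,0,0,0],[0,0,-0.02,0,0,0],[0,0,-0.02,0,0,0],[0,0,-0.02,0,0,0],[0,0,-0.018,0,0,0],[0,0,-0.012,0,0,0],[0,0,-0.006,0,0,0],[0,0,-0.001,0,0,0],[0,0,0,0,0,0]]

```text
time: 41.2
tcp_pos: [451.1, 353.7, 51.7]
orientation: [0.0, -0.026, 1.0, -0.0]
contact_force: [-0.3, -0.1, -0.0]
gripper_width: 0.585
finger_force: 0.0
```

Emit:
servo_tool:
  deltas:
    - [[0,0,0,0,0,0],[0,0,0,0,0,0],[0,0,0,0,0,0],[0,0,0,0,0,0],[0,0,0,0,0,0],[0,0,0,0,0,0],[0,0,0,0,0,0],[0,0,0,0,0,0],[0,0,0,0,0,0],[0,0,0,0,0,0]]
  gripper: 0.008
  squeeze: 25

```text
time: 42.03
tcp_pos: [451.3, 354.2, 52.6]
orientation: [0.001, -0.026, 1.0, 0.001]
contact_force: [0.2, -1.3, 5.5]
gripper_width: 0.218
finger_force: 25.5
```

Emit:
servo_tool:
  deltas:
    - [[0,0,0.004,0,0,0],[0,0,0.008,0,0,0],[0,0,0.014,0,0,0],[0,0,0.018,0,0,0],[0,0,0.018,0,0,0],[0,0,0.016,0,0,0],[0,0,0.012,0,0,0],[0,0,0.006,0,0,0],[0,0,0.004,0,0,0],[0,0,0,0,0,0]]

```text
time: 42.87
tcp_pos: [450.8, 353.7, 152.1]
orientation: [0.0, -0.026, 1.0, 0.0]
contact_force: [0.0, 0.0, -0.4]
gripper_width: 0.22
finger_force: 25.1
```

```bash
python3 - <<'E'
from st import *
st(); c=shot("wrist","w14"); P=cloud(c)
print(top(P,(451,353),14,155,180))
E
```

```text
t 42.87 tcp [450.8 353.7 152.1] phi 93.0 z [ 0.     0.001 -1.   ] F [ 0.   0.  -0.4] w 18.8 ff 25.1 q6 -2.47
(2554, np.float64(170.0), ((450.7675476074219, 353.498779296875), (21.372407913208008, 19.145166397094727), 3.4098129272460938))
```

View pics/w14.png

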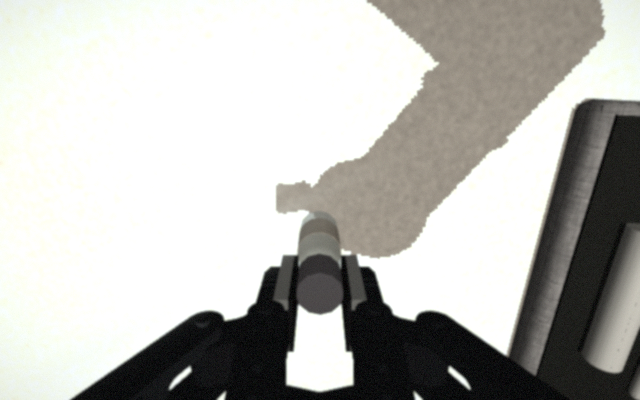

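The vial is held upright by its cap at (320,290). I move over the pot.

Emit:
servo_tool:
  deltas:
    - [[0.006,-0.012,0,0,0,0],[0.012,-0.025,0,0,0,0],[0.014,-0.034,0,0,0,0],[0.014,-0.034,0,0,0,0],[0.014,-0.034,0,0,0,0],[0.014,-0.034,0,0,0,0],[0.014,-0.034,0,0,0,0],[0.014,-0.034,0,0,0,0],[0.014,-0.034,0,0,0,0],[0.014,-0.034,0,0,0,0]]

```text
time: 43.75
tcp_pos: [580.5, 42.1, 150.5]
orientation: [-0.001, -0.026, 1.0, -0.0]
contact_force: [0.3, 1.1, -0.1]
gripper_width: 0.221
finger_force: 25.1
```

Emit:
servo_tool:
  deltas:
    - [[0.014,-0.034,0,0,0,0],[0.014,-0.034,0,0,0,0],[0.014,-0.034,0,0,0,0],[0.01,-0.02,0,0,0,0],[0.006,-0.012,0,0,0,0],[0.002,-0.0065,0,0,0,0],[0,0,-0.005,0,0,0],[0,0,-0.01,0,0,0],[0,0,-0.005,0,0,0],[0,0,0,0,0,0]]

```text
time: 44.58
tcp_pos: [639.1, -94.4, 129.3]
orientation: [-0.002, -0.027, 1.0, 0.0]
contact_force: [-0.3, -0.3, -0.7]
gripper_width: 0.219
finger_force: 25.0
```

Emit:
servo_tool:
  deltas:
    - [[0,0,0,0,0,0],[0,0,0,0,0,0],[0,0,0,0,0,0],[0,0,0,0,0,0],[0,0,0,0,0,0],[0,0,0,0,0,0],[0,0,0,0,0,0],[0,0,0,0,0,0],[0,0,0,0,0,0],[0,0,0,0,0,0]]

```text
time: 45.42
tcp_pos: [640.8, -95.9, 131.6]
orientation: [0.0, -0.026, 1.0, -0.0]
contact_force: [0.0, -0.1, -1.1]
gripper_width: 0.219
finger_force: 25.0
```

```bash
python3 - <<'E'
from st import *
st(); c=shot("wrist","w15"); P=cloud(c)
print(top(P,(641,-95),14,140,160),top(P,(641,-95),28,53,62))
E
```

```text
t 45.42 tcp [640.8 -95.9 131.6] phi 92.9 z [ 0.  0. -1.] F [ 0.  -0.1 -1.1] w 18.7 ff 25.0 q6 -1.62
(2286, np.float64(149.6), ((640.3908081054688, -96.11357116699219), (21.902944564819336, 19.612773895263672), 0.8760649561882019)) (752, np.float64(57.6), ((638.08056640625, -97.53990173339844), (35.62596130371094, 41.14030075073242), 4.616358757019043))
```

View pics/w15.png

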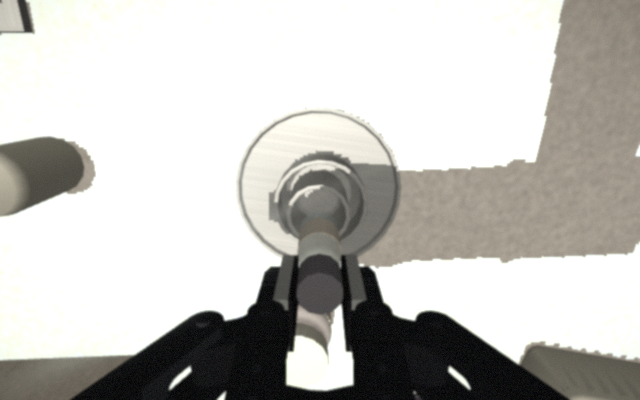

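The vial (320,287) hangs above the pot, whose rim is centred near (318,208). The offset is about 1 mm, which I correct while lowering.

Emit:
servo_tool:
  deltas:
    - [[0.0005,-0.001,-0.01,0,0,0],[0,0,-0.014,0,0,0],[0,0,-0.014,0,0,0],[0,0,-0.012,0,0,0],[0,0,-0.008,0,0,0],[0,0,-0.005,0,0,0],[0,0,-0.002,0,0,0],[0,0,0,0,0,0],[0,0,0,0,0,0],[0,0,0,0,0,0]]

```text
time: 46.3
tcp_pos: [641.9, -96.8, 67.4]
orientation: [0.001, -0.026, 1.0, -0.0]
contact_force: [-0.2, 1.0, -0.9]
gripper_width: 0.217
finger_force: 25.0
```

Emit:
servo_tool:
  deltas:
    - [[0,0,-0.0005,0,0,0],[0,0,-0.0005,0,0,0],[0,0,-0.0005,0,0,0],[0,0,-0.0005,0,0,0],[0,0,0,0,0,0],[0,0,0,0,0,0],[0,0,0,0,0,0],[0,0,0,0,0,0],[0,0,0,0,0,0],[0,0,0,0,0,0]]

```text
time: 47.13
tcp_pos: [641.3, -96.9, 64.5]
orientation: [0.0, -0.026, 1.0, 0.0]
contact_force: [-0.2, -0.2, -0.0]
gripper_width: 0.225
finger_force: 25.0
```

Emit:
servo_tool:
  deltas:
    - [[0,0,-0.0005,0,0,0],[0,0,0,0,0,0],[0,0,-0.0005,0,0,0],[0,0,0,0,0,0],[0,0,-0.0005,0,0,0],[0,0,0,0,0,0],[0,0,0,0,0,0],[0,0,0,0,0,0],[0,0,0,0,0,0],[0,0,0,0,0,0]]

```text
time: 47.97
tcp_pos: [641.7, -96.9, 63.7]
orientation: [0.001, -0.026, 1.0, -0.0]
contact_force: [-1.3, 0.8, 4.9]
gripper_width: 0.224
finger_force: 25.5
```

Contact felt, so I release, lift and check.

Emit:
servo_tool:
  deltas:
    - [[0,0,0,0,0,0],[0,0,0,0,0,0],[0,0,0,0,0,0],[0,0,0,0,0,0],[0,0,0,0,0,0],[0,0,0,0,0,0],[0,0,0.01,0,0,0],[0,0,0.025,0,0,0],[0,0,0.035,0,0,0],[0,0,0.035,0,0,0]]
  gripper: 0.04

```text
time: 48.8
tcp_pos: [640.7, -97.0, 169.1]
orientation: [-0.001, -0.026, 1.0, -0.0]
contact_force: [0.0, 0.3, -0.4]
gripper_width: 0.471
finger_force: 0.0
```

Emit:
servo_tool:
  deltas:
    - [[-0.005,0.01,0.01,0,0,0],[-0.01,0.03,0,0,0,0],[-0.01,0.03,0,0,0,0],[-0.01,0.03,0,0,0,0],[-0.01,0.03,0,0,0,0],[-0.01,0.03,0,0,0,0],[-0.01,0.03,0,0,0,0],[0,0.02,0,0,0,0],[0,0.01,0,0,0,0],[0,0,0,0,0,0]]

```text
time: 49.63
tcp_pos: [576.5, 125.0, 178.8]
orientation: [0.001, -0.027, 1.0, 0.0]
contact_force: [-0.7, -1.0, -0.1]
gripper_width: 0.468
finger_force: 0.0
```

```bash
python3 - <<'E'
from st import *
st()
for n in ("top","side"):
    c=shot(n,n[0]+"16",(240,90,440,220) if n=="side" else None,4 if n=="side" else 1); P=cloud(c)
    for k,C,r,z in (("vial",(641,-95),16,(76,88)),("pot",(641,-95),28,(52,63)),("bowl",(641,-95),45,(34,45)),("small",(460,-352),80,(65,80)),("large",(460,-352),80,(34,46))):
        print(n,k,top(P,C,r,*z))
E
```

```text
t 49.63 tcp [576.5 125.  178.8] phi 93.1 z [ 0.001  0.001 -1.   ] F [-0.7 -1.  -0.1] w 40.0 ff 0.0 q6 -2.0
top vial (61, np.float64(82.7), ((642.1516723632812, -94.19640350341797), (18.214567184448242, 17.741195678710938), 84.95862579345703))
top pot (96, np.float64(57.9), ((642.8262939453125, -94.87080383300781), (39.39250183105469, 40.91900634765625), 88.30966186523438))
top bowl (160, np.float64(39.6), ((641.822021484375, -92.02249145507812), (63.79047775268555, 64.15747833251953), 3.264873504638672))
top small (812, np.float64(72.1), ((462.68951416015625, -349.3861999511719), (90.00482940673828, 45.30161666870117), 3.182588815689087))
top large (502, np.float64(39.7), ((460.99298095703125, -349.3394775390625), (120.27783203125, 60.144832611083984), 1.968715786933899))
side vial (0, None, None)
side pot (6, np.float64(53.3), ((653.1002197265625, -80.8264389038086), (4.002416610717773, 25.563093185424805), 50.217323303222656))
side bowl (55, np.float64(39.2), ((659.5120849609375, -82.19892883300781), (22.42786979675293, 56.40803909301758), 39.846920013427734))
side small (100, np.float64(71.5), ((490.9609680175781, -354.9482727050781), (56.983154296875, 35.292484283447266), 45.65624237060547))
side large (32, np.float64(39.3), ((513.9578247070312, -357.9713439941406), (11.86108684539795, 35.43791580200195), 5.299197673797607))
```

View pics/s16.png

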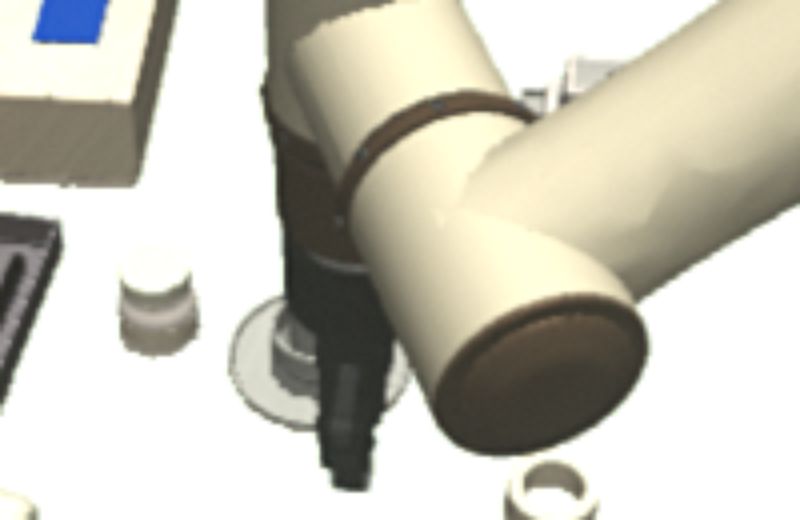

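The arm hides the round tray in the side view; the jar (158,300) and tape (552,495) are untouched. The top-view heights (82.7, 57.9, 39.6, 72.1 and 39.7 mm) and centres all match the goal, so I settle and hand in.

Emit:
servo_tool:
  deltas:
    - [[0,0,0,0,0,0],[0,0,0,0,0,0],[0,0,0,0,0,0],[0,0,0,0,0,0],[0,0,0,0,0,0],[0,0,0,0,0,0],[0,0,0,0,0,0],[0,0,0,0,0,0],[0,0,0,0,0,0],[0,0,0,0,0,0]]

```text
time: 50.57
tcp_pos: [576.3, 123.2, 178.0]
orientation: [-0.0, -0.026, 1.0, -0.0]
contact_force: [-0.3, -0.2, 0.0]
gripper_width: 0.471
finger_force: 0.0
```

```bash
python3 -c "
from station import env
print(env.finish_job())"
```

```text
the job is handed in; nothing more can be done
None
```

I laid up both trays and handed the job in at about 51 s; no verdict came back, but the last top-camera check put all five items within tolerance, and the bottle, tape roll and jar were not touched.

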